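# Isolate the dough sheeter and draw its flour tray

### The arm

A 6-joint arm with a two-finger parallel gripper is mounted at the origin on the work surface. World frame = base frame: x ahead of the robot, y to its left, z up, the work surface at z = 0. Lengths are in mm, angles in rad, forces in N, time in s.
With the tool pointing down it reaches from about 350 to 1000 mm from the base axis. Payload 7.1 kg.
Tool frame: the origin (TCP) lies on the centre line of the jaws, within the pads' length; the fingertips stand 8 mm ahead of it and the grasp point (between the pads) lies 11 mm behind it (bot.tip_reach is the distance from the TCP to the fingertips, in mm); z points along the fingers, y is the line along which they close (so a half turn about z gives the same grasp; the last joint's range is limited). The gripper opens to 85 mm and grips with 20 to 120 N. Pads are 22 mm wide; open, the fingers measure 114 mm over their backs; the gripper's body (76 mm by 85 mm) begins 54 mm behind the grasp point. The pads swing forward as they close: fully open they stand 13 mm farther back than shut.
Start: joints at [1.085, 0.423, 1.63, -0, 1.089, -0.019], TCP at [281.237, 558.131, 239.319] pointing down, gripper open.
Joint ranges: [-3, 3], [-0.9, 2.11], [0.09, 2.58], [-1.31, 4.45], [0.11, 2.69], [-2.54, 2.54]. Speed limits (rad/s): [2.39, 2.39, 3.01, 3.14, 3.14, 3.14].

### API

Orientations are given as [roll, pitch, yaw] about the fixed x, y, z axes, in that order (R = Rz(yaw) Ry(pitch) Rx(roll)).
In Python, from station import bot gives the robot as it stands.
- The arm moves only by the tool send_rows, never from a script. Its argument "targets" is a list of rows, each a list of 5 numbers: the opening, from 0 (shut) to 1 (fully open), then the shift along the world's x, y, z in cm, then the turn about the world's z in rad. A call has 1 to 10 rows; each row shifts and turns the commanded pose from where the row before left it; what a row does not reach is not made up. A row lasts 1/10 s, in which the tool goes at most 50 mm and 8.59 degrees, less where a joint would pass 70% of its speed; a pose out of reach is approached as far as the arm can. A call with a gripper value outside its range is refused whole. The fingers move at their own pace and stop on an object; "squeeze" is the grip in N (left out, the last holds). Time passes only in rows, so rows that do not move let the fingers close. It gives the time, the measured TCP pose, the force, the opening and the grip force at its end, in the units of the state.
- bot.get_obs(): the state, without advancing time (a new reading comes with each control period).
- bot.grab_frame(name): name is "scene" or "top"; returns the picture (480x640x3 uint8, red, green, blue); there is no depth.
- bot.calibration(name): a dict with "intrinsics" (3x3 intrinsics, pixels), "cam_to_world" (4x4, takes a point from camera to world coordinates). Camera axes: x right, y down, z forward; pixel columns grow to the right and rows downward; lengths in mm; the calibration is good to about 2 mm. A picture is of the moment at which its call begins. calibration takes no time and is no camera call.
- bot.close_job(): hands the job in; it is judged then, once.
Trained networks look in the newest picture that a camera, given by its name, has taken for a name from the list of things; names that differ only in an ending like _2 or _b are one class to them, and where a whole thing is asked for, a point or a joint stands for the part that bears it (a point fixed in the world has none). Each returns a list of dicts, best first, with "score" (0 to 1); they miss things now and then, are a little off and sometimes report something else, mostly with a low value. They report only what shows in the picture. A call takes as long as a camera call.
- bot.search_frame(camera, label): "at" ([column, row] in pixels, amid what is visible of it).
The state is a dict: "time": time; "joint_pos": joint angles; "joint_vel": joint speeds; "joint_torque": joint torques, N m; "position": TCP position; "tool_rot": TCP orientation; "wrist_force": force on the tool from outside, world axes, zero at the start; "wrist_torque": the same for the moment, N m; "finger_gap": finger opening in mm; "grip_force": force on a finger pad.
Only numpy, scipy, OpenCV 4.12 (cv2) and the standard library are available. Lean on these libraries where they do the work, as an engineer would, in place of code of your own. Each camera call takes 0.05 s, during which the arm holds its last target. There are 200 camera calls.

### The job

Make the dough sheeter safe for cleaning: turn the red isolator handle on the grey switch box anticlockwise all the way to off, and only then swing the steel lockout hasp fully out by its yellow tab. Once the isolator is off and the hasp is out, pull the sheeter's flour tray out to its stop; leave the handle off, the hasp and tray out, and everything else on the bench where it stands.

Things in the scene. Friction and masses are not known exactly. Their poses are not given: they have to be found in the camera images.
- switch_box: Grey box 160 x 160 x 90 mm, fixed, left or right of the sheeter (a 40 mm high kitchen scale stands on the other side), with a yellow plate, red isolator handle and steel hasp on its flat top. Origin: centre of its underside; at yaw 0 (+-0.4 rad) its x points away from the robot, y left. Green dot: where the handle points when on (box +x); white dot: when off (box +y).
- isolator (a joint): Angle of the isolator handle about its vertical axis, anticlockwise seen from above: 0 is on (handle points along the box's +x), 1.571 is off, at its stop (handle points along the box's +y). It starts at 0 to 0.2, turns with 0.16 N m of friction (about 3 N at the end) and stays where left.
- isolator_axis (a point): Point on the handle's vertical axis at mid-height of its bar: 15, 0, 131 mm in the box's frame. x points along the bar to its long end. The red bar is 115 mm long, 18 mm wide, and runs from 35 mm behind the axis to 80 mm ahead of it; underside 114 mm, top 148 mm above the bench. Below it is a black round base of radius 32 mm.
- isolator_tip (a point): Far end of the red handle bar, at its mid-height, 80 mm from the axis.
- hasp (a joint): Angle of the hasp about its vertical pin, clockwise seen from above: 0 is folded in along the box's front edge (pointing along the box's -y), 1.4 is swung fully out at its stop (pointing beyond the box's front edge, nearly along its -x). It starts at 0 to 0.1, turns with 0.07 N m of friction (about 1 N at the tab) and stays where left.
- hasp_pivot (a point): On the hasp's vertical pin, -60, 50, 122 mm in the box's frame. The hasp is a flat steel arm 90 mm long, 16 mm wide and 6 mm thick, lying 97 to 103 mm above the bench, with three holes. Its axes turn with it: the arm runs along its -y; the tab is pushed along its -x to swing the hasp out.
- hasp_tab (a point): Centre of the upright yellow tab near the end of the hasp arm, 72 mm from the pin, 122 mm above the bench. The tab is 9 mm thick (along the hasp's x), 24 mm wide (along the arm) and reaches from 100 to 142 mm above the bench; it can be pushed from the box's side or pinched from above.
- tray (a joint): How far the flour tray is pulled out of the dough sheeter (m), straight along the handle's own -x: 0 is shut, 0.13 is its stop. It starts at 0 to 0.02, slides with about 2 N of friction and stays where left. The sheeter is a fixed white machine, 260 x 260 mm, its front towards the robot, with a flat deck 110 mm high in front and two steel rollers between cheeks, 205 mm high, over its rear half.
- tray_handle (a point): Middle of the tray's black bar handle: a level bar 110 mm long, 11 mm thick, along its own y, 83 mm above the bench, 35 mm in front of the steel tray front (175 mm wide), whose top is 95 mm above the bench; the sheeter's deck begins 12 mm behind that front. x points level into the sheeter, within 0.15 rad of straight away from the robot. It can be straddled from above.
- bowl: Loose steel bowl, 150 mm across, 70 mm high; origin under its centre. Leave it.
- flour_jar: Loose flour jar, 90 mm across, 130 mm high, red lid; origin under its centre. Leave it.
- cup: Loose blue cup, 64 mm across, 85 mm high, near the sheeter's side; origin under its centre. Leave it.
- soap: Loose yellow soap bottle, 64 mm across, 190 mm high; origin under its centre. Leave it.
- scraper: Loose steel dough scraper with red grip, about 113 x 135 mm, lying flat, 18 mm high; origin under its middle. Leave it.
- rolling_pin: Loose wooden rolling pin on small white rests, 300 mm long along its y, 42 mm high, lying across the bench in front of the sheeter, clear of the tray's travel; origin under its middle. Leave it.

How it is judged:
By the outcome, as a careful person would: the job done as asked, in the order asked, and still so for the second after the job is handed in, with the robot touching nothing.
It also fails if it takes over 69 s, if anything falls off the work surface, if the arm or the gripper's body presses on something with over 40 N, if the wrist force passes 120 N, or if a joint passes its speed limit or range.

## Working session

There is one attempt and no reset: what is moved stays moved. The work goes in short steps, Python scripts to look and compute and a tool call to move; the robot and the scene stay as the last step left them, time stands still between calls to the robot, and variables do not carry over. Pictures are saved under pics/ and viewed, at most 10 in all, crops included, and the job is handed in when it is done.

Besides the shell and the picture viewer there is one more tool, called after ">>>" as name(argument=value, ...) on one line, values as JSON. send_rows: Moves the arm, as the interface text tells. Its arguments: {"type":"object","properties":{"targets":{"type":"array","items":{"type":"array","items":{"type":"number"}}},"squeeze":{"type":"number"}},"required":["targets"]}

```bash
mkdir -p pics
cat > h.py <<'E'
from station import bot
import numpy as np, cv2
def grab(n,f):
    im=bot.grab_frame(n); cv2.imwrite(f'pics/{f}.png',im[:,:,::-1]); return im
def at(n,px,z):
    c=bot.calibration(n);K=np.array(c["intrinsics"]);T=np.array(c["cam_to_world"])
    d=T[:3,:3]@np.linalg.solve(K,[px[0],px[1],1.]);o=T[:3,3]
    return (o+d*(z-o[2])/d[2]).round(1)
def proj(n,p):
    c=bot.calibration(n);K=np.array(c["intrinsics"]);T=np.linalg.inv(np.array(c["cam_to_world"]))
    q=K@(T[:3,:3]@np.array(p,float)+T[:3,3]);return (q[:2]/q[2]).round(1)
E
python3 - <<'E'
from h import *
grab("top","t0");grab("scene","s0")
for l,z in [("isolator_axis",131),("isolator_tip",131),("hasp_pivot",122),("hasp_tab",122),("tray_handle",83),("switch_box",90),("bowl",35),("flour_jar",65),("cup",40),("soap",95),("scraper",9),("rolling_pin",30)]:
    for n in ("top","scene"):
        r=bot.search_frame(n,l)
        print(l,n,[(round(x["score"],2),np.round(x["at"]),at(n,x["at"],z)[:2]) for x in r[:2]])
o=bot.get_obs();print(o["time"],o["position"],o["tool_rot"],o["finger_gap"])
for n in("top","scene"):print(bot.calibration(n)["cam_to_world"])
E
```

```text
isolator_axis top [(0.87, array([430., 229.]), array([ 521.7, -332.5]))]
isolator_axis scene [(0.78, array([200., 269.]), array([ 544.4, -329.1]))]
isolator_tip top [(0.98, array([431., 229.]), array([ 520.4, -333.7]))]
isolator_tip scene [(0.58, array([198., 267.]), array([ 535.7, -336.6]))]
hasp_pivot top [(0.59, array([426., 254.]), array([ 444., -317.]))]
hasp_pivot scene [(0.72, array([198., 245.]), array([ 454.1, -326.5]))]
hasp_tab top [(0.66, array([427., 250.]), array([ 455.5, -319.9])), (0.23, array([408., 173.]), array([ 706.4, -274.9]))]
hasp_tab scene [(0.57, array([201., 244.]), array([ 452.6, -319.2])), (0.45, array([136., 302.]), array([ 600.2, -513.4]))]
tray_handle top [(0.91, array([323., 190.]), array([666.8,  -4.9]))]
tray_handle scene [(0.65, array([319., 288.]), array([663. ,  -9.1]))]
switch_box top [(0.76, array([428., 235.]), array([ 508.9, -333.8])), (0.66, array([325., 193.]), array([657.9,  -8.5]))]
switch_box scene [(0.6, array([202., 271.]), array([ 526.5, -330.3]))]
bowl top [(0.83, array([149., 239.]), array([531.4, 581.7])), (0.33, array([430., 227.]
[... 824 characters left out ...]
8, array([199., 243.]), array([ 386.2, -333.3]))]
1.3 [281.23910687 558.16137513 239.32883034] [ 3.14154753e+00 -4.08411903e-05  2.67479826e+00] 85.12556256984095
[[-2.84275570e-02 -9.89841475e-01  1.39304445e-01  2.91031726e+02]
 [-9.99531621e-01  2.97282069e-02  7.26444863e-03  5.75035829e+00]
 [-1.13319239e-02 -1.39032687e-01 -9.90222954e-01  1.54162050e+03]
 [ 0.00000000e+00  0.00000000e+00  0.00000000e+00  1.00000000e+00]]
[[ 2.51617279e-01  8.08409132e-01 -5.32131018e-01  1.29134479e+03]
 [ 9.67715179e-01 -2.01796540e-01  1.51014866e-01 -1.90481372e+02]
 [ 1.46995984e-02 -5.52949212e-01 -8.33085284e-01  1.34009348e+03]
 [ 0.00000000e+00  0.00000000e+00  0.00000000e+00  1.00000000e+00]]
```

View pics/t0.png

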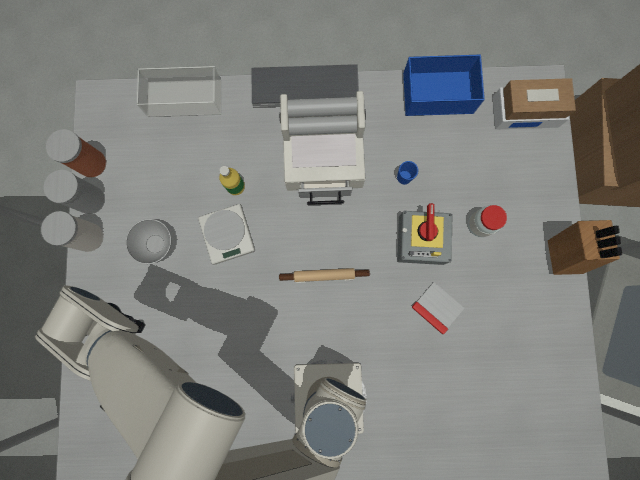

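View pics/s0.png

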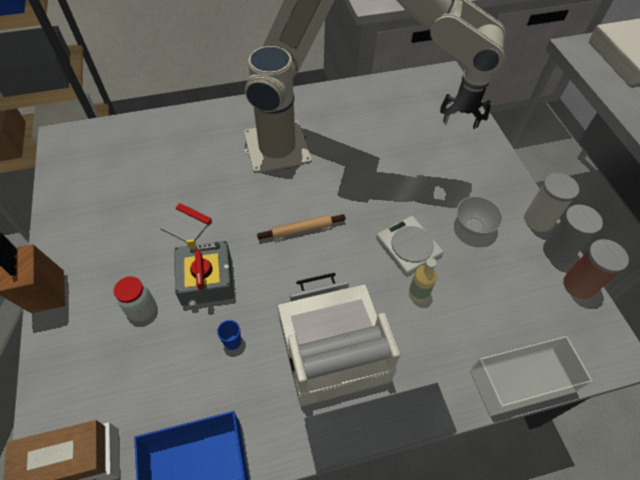

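The pictures show the box on the right (top view about 427,237) with its handle pointing away from the robot. The tray handle is at about (325,200) and the rolling pin at (324,274). I'll enlarge the box and the tray handle.

Run:
```python
from h import *
t=cv2.imread('pics/t0.png');s=cv2.imread('pics/s0.png')
f=lambda im,x,y,w,h,k:cv2.resize(im[y:y+h,x:x+w],None,fx=k,fy=k,interpolation=cv2.INTER_CUBIC)
a=f(t,390,195,70,75,5.6);b=f(s,165,225,75,84,5)  
c=f(t,295,175,70,32,5.6);d=f(s,280,260,75,35,5)
W=np.zeros((600,790,3),np.uint8)
W[:420,:392]=a[:420,:392];W[:420,400:775]=b[:420,:375];W[421:600,:392]=c[:179,:392];W[421:596,400:775]=d[:175]
cv2.imwrite('pics/c0.png',W)
```

```text
(no output)
```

View pics/c0.png

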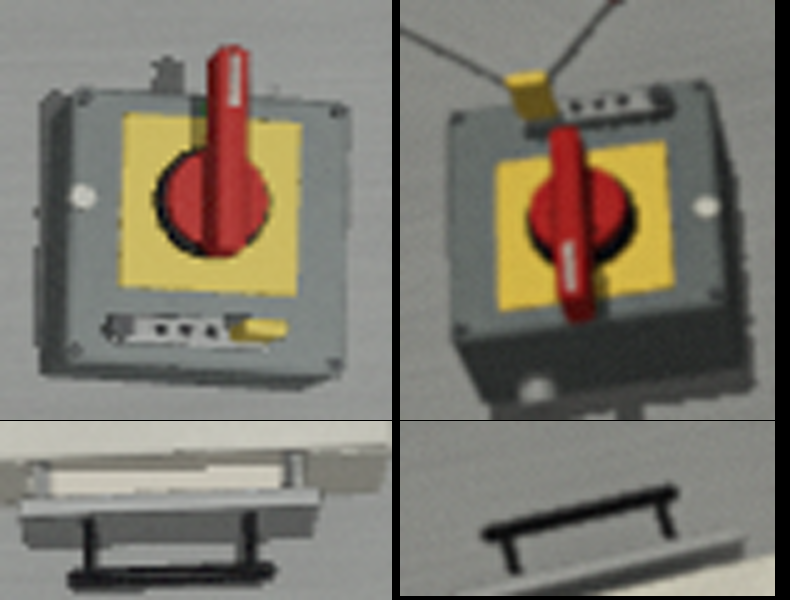

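Run:
```python
from h import *
T=lambda x,y,z:at("top",(390+x/5.6-.4,195+y/5.6-.4),z)
S=lambda x,y,z:at("scene",(165+(x-400)/5-.4,225+y/5-.4),z)
for n,F,L in (("top",T,dict(sTL=(85,98,90),sTR=(338,110,90),sBL=(75,350,90),sBR=(338,367,90),white=(82,197,91),pTL=(124,112,91),pTR=(302,124,91),pBR=(297,295,91),pBL=(118,285,91),tip=(230,48,148),tail=(222,252,148),tab=(268,327,142),pin=(122,330,103))),
 ("scene",S,dict(sNR=(458,118,90),sNL=(700,87,90),sFR=(460,330,90),sFL=(715,295,90),white=(706,207,91),p1=(497,163,91),p2=(665,142,91),p3=(676,287,91),p4=(498,312,91),tip=(582,318,131),tail=(566,130,148),tabtop=(530,77,142),pin=(662,103,103)))):
  r={k:F(*v) for k,v in L.items()}
  for k,v in r.items():print(n,k,v)
  q=list(r.values());print("screw c",np.mean(q[:4],0),"plate c",np.mean(q[5:9],0))
for a,b in (((68,578),(275,570)),):
  e=[at("top",(295+x/5.6-.4,175+(y-421)/5.6-.4),83) for x,y in(a,b)];print(e,np.mean(e,0),np.linalg.norm(e[0]-e[1]))
e=[at("scene",(280+(x-400)/5-.4,260+(y-421)/5-.4),83) for x,y in((485,533),(675,492))];print(e,np.mean(e,0),np.linalg.norm(e[0]-e[1]))
```

```text
top sTL [ 585.5 -264.2   90. ]
top sTR [ 574.1 -408.5   90. ]
top sBL [ 440.4 -250.7   90. ]
top sBR [ 426.4 -398.4   90. ]
top white [ 527.9 -259.2   91. ]
top pTL [ 576.5 -285.9   91. ]
top pTR [ 566.4 -387.1   91. ]
top pBR [ 467.9 -377.8   91. ]
top pBL [ 476.6 -276.9   91. ]
top tip [ 599.4 -334.9  148. ]
top tail [ 485.8 -323.4  148. ]
top tab [ 444.5 -347.3  142. ]
top pin [ 449.6 -275.3  103. ]
screw c [ 506.6  -330.45   90.  ] plate c [ 521.85  -331.925   91.   ]
scene sNR [ 428.5 -396.4   90. ]
scene sNL [ 441.7 -250.9   90. ]
scene sFR [ 573.7 -408.7   90. ]
scene sFL [ 586.9 -263.7   90. ]
scene white [ 527.6 -259.9   91. ]
scene p1 [ 467.  -376.6   91. ]
scene p2 [ 476.6 -277.2   91. ]
scene p3 [ 576.7 -284.7   91. ]
scene p4 [ 568.  -386.3   91. ]
scene tip [ 606.3 -335.2  131. ]
scene tail [ 491.8 -327.4  148. ]
scene tabtop [ 445.9 -344.2  142. ]
scene pin [ 456.5 -274.2  103. ]
screw c [ 507.7   -329.925   90.   ] plate c [ 522.075 -331.2     91.   ]
[array([628. ,  50.4,  83. ]), array([629.1, -69.7,  83. ])] [628.55  -9.65  83.  ] 120.10503736313477
[array([626.9, -67.6,  83. ]), array([627.6,  47.9,  83. ])] [627.25  -9.85  83.  ] 115.50212119264303
```

Both cameras agree:
- The box is centred at (507,-330) with yaw about -0.092.
- The handle axis is at (522,-332), and the handle points at about -0.045 rad in the world frame.
- The hasp pin is at (452,-275) and the tab at (445,-346).
- The tray bar is centred at (628,-10).

Next I'll move above the handle.

>>> send_rows(targets=[[0.45,1.51,-4.46,0.3,-0.136],[0.45,1.51,-4.46,0.3,-0.136],[0.45,1.51,-4.46,0,-0.136],[0.45,1.51,-4.46,0,-0.136],[0.45,1.51,-4.46,0,-0.136],[0.45,1.51,-4.46,0,-0.136],[0.45,1.51,-4.46,0,-0.136],[0.45,1.51,-4.46,0,-0.136],[0.45,1.51,-4.46,0,-0.136],[0.45,1.51,-4.46,0,-0.136]], squeeze=30)

```text
time: 2.3
position: [432.6, 110.3, 245.7]
tool_rot: [3.141, -0.0, 1.309]
wrist_force: [1.0, 1.1, 0.4]
finger_gap: 38.3
grip_force: 0.0
```

>>> send_rows(targets=[[0.45,1.51,-4.46,0,-0.136],[0.45,1.51,-4.46,0,-0.136],[0.45,1.51,-4.46,0,-0.136],[0.45,1.51,-4.46,0,-0.136],[0.45,1.51,-4.46,0,-0.136],[0.45,1.51,-4.46,0,-0.136],[0.45,1.51,-4.46,0,-0.136],[0.45,1.51,-4.46,0,-0.136],[0.45,1.51,-4.46,0,-0.136],[0.45,1.51,-4.46,0,-0.136]])

```text
time: 3.3
position: [583.6, -335.9, 245.3]
tool_rot: [-3.142, -0.0, -0.051]
wrist_force: [1.4, 0.3, -0.2]
finger_gap: 38.3
grip_force: 0.0
```

>>> send_rows(targets=[[0.45,0,0,0,0],[0.45,0,0,0,0],[0.45,0,0,0,0]])

```text
time: 3.6
position: [582.8, -333.0, 245.0]
tool_rot: [-3.141, 0.001, -0.044]
wrist_force: [0.1, -0.1, 0.0]
finger_gap: 38.2
grip_force: 0.0
```

>>> send_rows(targets=[[0.45,0,-0.1,-3,0],[0.45,0,0,-3,0],[0.45,0,0,-3,0],[0.45,0,0,-1.5,0],[0.45,0,0,-1.5,0],[0.45,0,0,0,0]])

```text
time: 4.2
position: [582.5, -333.8, 123.8]
tool_rot: [-3.14, 0.002, -0.044]
wrist_force: [-0.2, 0.1, 0.0]
finger_gap: 38.4
grip_force: 0.0
```

Run:
```python
from h import *
t=grab("top","t1");s=grab("scene","s1")
f=lambda im,x,y,w,h,k:cv2.resize(im[y:y+h,x:x+w],None,fx=k,fy=k,interpolation=cv2.INTER_CUBIC)[:,:,::-1]
cv2.imwrite('pics/c1.png',np.hstack([f(t,385,180,80,100,4.9),f(s,155,225,80,100,4.9)]))
# arc plan in cm from pose th=-.045
A=np.array([522,-331.6]);r=61.5
th=np.linspace(-.045,1.479,13);P=A+r*np.c_[np.cos(th),np.sin(th)]
print(np.diff(P/10,axis=0).round(2).tolist(),np.diff(th)[0]);print(P[0],P[-1])
```

```text
[[-0.01, 0.78], [-0.11, 0.77], [-0.21, 0.75], [-0.3, 0.72], [-0.39, 0.67], [-0.47, 0.62], [-0.55, 0.55], [-0.62, 0.48], [-0.67, 0.4], [-0.72, 0.31], [-0.75, 0.22], [-0.77, 0.12]] 0.127
[ 583.43774176 -334.36656606] [ 527.63754878 -270.35893499]
```

View pics/c1.png

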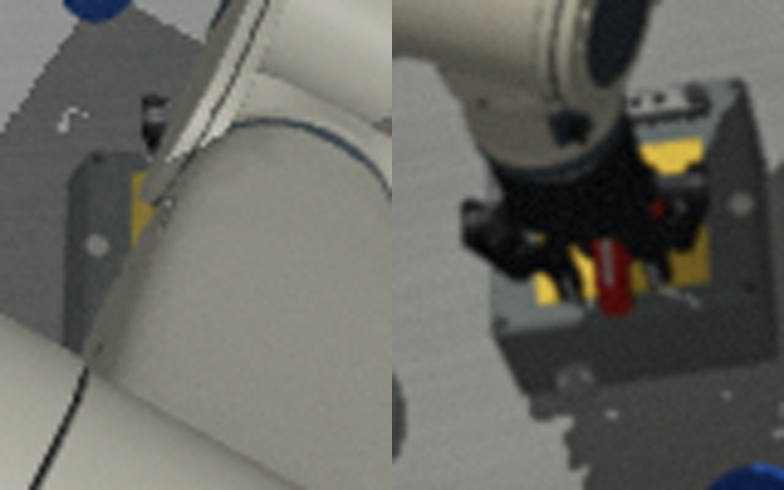

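The fingers straddle the bar, with the red tip between them at about (612,280) in the crop. I'll narrow the gap and sweep the arc.

>>> send_rows(targets=[[0.3,0,0,0,0],[0.3,0,0,0,0],[0.3,-0.01,0.78,0,0.127],[0.3,-0.11,0.77,0,0.127],[0.3,-0.21,0.75,0,0.127],[0.3,-0.3,0.72,0,0.127],[0.3,-0.39,0.67,0,0.127],[0.3,-0.47,0.62,0,0.127],[0.3,-0.55,0.55,0,0.127],[0.3,0,0,0,0]])

```text
time: 5.3
position: [563.2, -286.2, 126.4]
tool_rot: [3.14, -0.0, 0.845]
wrist_force: [-0.4, 0.3, 0.5]
finger_gap: 25.6
grip_force: 0.0
```

>>> send_rows(targets=[[0.3,-0.62,0.48,0,0.127],[0.3,-0.67,0.4,0,0.127],[0.3,-0.72,0.31,0,0.127],[0.3,-0.75,0.22,0,0.127],[0.3,-0.77,0.12,0,0.127],[0.3,0,0,0,0],[0.3,0,0,0,0]])

```text
time: 6.0
position: [527.7, -271.3, 125.6]
tool_rot: [3.142, 0.0, 1.473]
wrist_force: [0.3, -0.2, 0.1]
finger_gap: 25.6
grip_force: 0.0
```

>>> send_rows(targets=[[0.3,-0.2,0,0,0.02],[0.3,-0.2,0,0,0.02],[0.3,0,0,0,0]])

```text
time: 6.3
position: [523.8, -271.0, 125.4]
tool_rot: [3.141, 0.0, 1.518]
wrist_force: [1.8, 0.3, 0.7]
finger_gap: 25.9
grip_force: 1.0
```

>>> send_rows(targets=[[0.3,-0.2,0,0,0],[0.3,0,0,0,0]])

```text
time: 6.5
position: [523.5, -271.1, 125.6]
tool_rot: [3.138, 0.0, 1.517]
wrist_force: [8.9, 2.8, -3.2]
finger_gap: 25.4
grip_force: 4.4
```

Force has risen with no further motion, at exactly the geometry expected for the stop. I'll push once more, then release and lift.

>>> send_rows(targets=[[0.3,-0.15,0,0,0],[0.3,0,0,0,0]])

```text
time: 6.7
position: [523.3, -271.1, 125.7]
tool_rot: [3.135, 0.001, 1.517]
wrist_force: [14.8, 1.9, -6.0]
finger_gap: 25.6
grip_force: 7.0
```

>>> send_rows(targets=[[0.3,0.3,0,0,0],[0.45,0.4,0,0,0],[0.45,0,0,0,0],[0.45,0,0,2,0],[0.45,0,0,3,0],[0.45,0,0,4,0],[0.45,0,0,0,0]])

```text
time: 7.4
position: [529.3, -272.5, 220.5]
tool_rot: [3.134, 0.004, 1.518]
wrist_force: [0.7, -0.4, 0.5]
finger_gap: 38.0
grip_force: 0.0
```

>>> send_rows(targets=[[0.3,-2.8,-2.47,0,-0.013],[0.3,-2.8,-2.47,0,-0.013],[0.3,-2.8,-2.47,0,-0.013],[0.3,0,0,0,0],[0.3,0,0,0,0]])

```text
time: 7.9
position: [442.1, -345.4, 215.0]
tool_rot: [-3.141, -0.001, 1.478]
wrist_force: [-0.3, 0.1, 0.4]
finger_gap: 25.8
grip_force: 0.0
```

Run:
```python
from h import *
t=grab("top","t2");s=grab("scene","s2");print(bot.get_obs()["position"])
f=lambda im,x,y,w,h,k:cv2.resize(im[y:y+h,x:x+w],None,fx=k,fy=k,interpolation=cv2.INTER_CUBIC)[:,:,::-1]
cv2.imwrite('pics/c2.png',np.hstack([f(t,385,195,80,100,4.9),f(s,155,215,80,100,4.9)]))
P=np.array([452,-275]);a=-1.663
th=a-np.linspace(0,1.4,13);Q=P+72*np.c_[np.cos(th),np.sin(th)]
print(np.diff(Q/10,axis=0).round(2).tolist(),Q[0],Q[-1])
```

```text
[ 443.22753542 -344.70892947  215.08761977]
[[-0.83, 0.13], [-0.81, 0.22], [-0.78, 0.31], [-0.74, 0.4], [-0.68, 0.49], [-0.62, 0.56], [-0.55, 0.63], [-0.48, 0.69], [-0.39, 0.74], [-0.3, 0.78], [-0.21, 0.81], [-0.11, 0.83]] [ 445.37073799 -346.69416214] [ 380.22225055 -280.65284744]
```

View pics/c2.png

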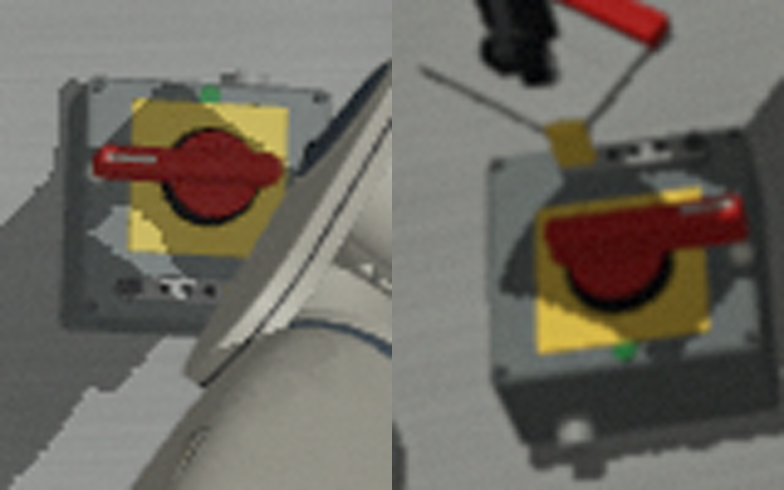

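The handle is off, lying over the white dot, and the hasp is still in. I'll descend over the tab.

>>> send_rows(targets=[[0.3,0.2,-0.15,-3,0],[0.3,0,0,-2.5,0],[0.3,0,0,-1.5,0],[0.3,0,0,-1.0,0],[0.3,0,0,-1.0,0],[0.3,0,0,0,0],[0.2,0,0,0,0],[0.2,0,0,0,0]])

```text
time: 8.8
position: [445.5, -346.9, 126.1]
tool_rot: [3.14, 0.001, 1.48]
wrist_force: [-0.8, -0.1, -0.1]
finger_gap: 17.0
grip_force: 0.0
```

>>> send_rows(targets=[[0.2,-0.83,0.13,0,-0.117],[0.2,-0.81,0.22,0,-0.117],[0.2,-0.78,0.31,0,-0.117],[0.2,-0.74,0.4,0,-0.117],[0.2,-0.68,0.49,0,-0.117],[0.2,-0.62,0.56,0,-0.117],[0.2,0,0,0,0]])

```text
time: 9.5
position: [400.1, -325.3, 126.1]
tool_rot: [3.141, -0.0, 0.777]
wrist_force: [0.1, 0.2, -0.7]
finger_gap: 16.9
grip_force: 0.0
```

>>> send_rows(targets=[[0.2,-0.55,0.63,0,-0.117],[0.2,-0.48,0.69,0,-0.117],[0.2,-0.39,0.74,0,-0.117],[0.2,-0.3,0.78,0,-0.117],[0.2,-0.21,0.81,0,-0.117],[0.2,-0.11,0.83,0,-0.117],[0.2,0,0,0,0],[0.2,0,0,0,0]])

```text
time: 10.3
position: [380.6, -281.1, 125.7]
tool_rot: [3.141, -0.001, 0.081]
wrist_force: [0.4, -0.6, 1.5]
finger_gap: 17.0
grip_force: 0.0
```

>>> send_rows(targets=[[0.2,0,0.2,0,-0.02],[0.2,0,0.2,0,0],[0.2,0,0,0,0]])

```text
time: 10.6
position: [380.1, -276.7, 125.4]
tool_rot: [3.141, -0.0, 0.057]
wrist_force: [-1.1, 0.2, -0.2]
finger_gap: 17.0
grip_force: 0.2
```

>>> send_rows(targets=[[0.2,0,0.15,0,0],[0.2,0,0,0,0]])

```text
time: 10.8
position: [380.2, -276.3, 125.4]
tool_rot: [3.139, -0.0, 0.057]
wrist_force: [-2.2, -7.7, -1.6]
finger_gap: 16.8
grip_force: 3.7
```

The hasp is at its stop. I'll nudge once more, release and lift.

>>> send_rows(targets=[[0.2,0,0.1,0,0],[0.2,0,0,0,0],[0.2,0,-0.3,0,0],[0.3,0,-0.35,0,0],[0.3,0,0,0,0],[0.3,0,0,2,0],[0.3,0,0,3.5,0],[0.3,0,0,4,0],[0.3,0,0,0,0]])

```text
time: 11.7
position: [382.5, -282.3, 224.9]
tool_rot: [3.136, -0.007, 0.056]
wrist_force: [1.0, -0.5, 0.1]
finger_gap: 25.7
grip_force: 0.0
```

>>> send_rows(targets=[[0.3,2.23,2.48,0,0.138],[0.3,2.23,2.48,0,0.138],[0.3,2.23,2.48,0,0.138],[0.3,2.23,2.48,0,0.138],[0.3,2.23,2.48,0,0.138],[0.3,2.23,2.48,0,0.138],[0.3,2.23,2.48,0,0.138],[0.3,2.23,2.48,0,0.138],[0.3,2.23,2.48,0,0.138],[0.3,2.23,2.48,0,0.138]])

```text
time: 12.7
position: [603.3, -31.2, 219.3]
tool_rot: [-3.14, -0.0, 1.442]
wrist_force: [-0.6, -0.6, 0.6]
finger_gap: 25.6
grip_force: 0.0
```

>>> send_rows(targets=[[0.3,2.23,2.48,0,0.135],[0.3,0,0,0,0],[0.3,0,0,0,0],[0.3,0,0,0,0]])

```text
time: 13.1
position: [624.3, -8.3, 219.6]
tool_rot: [-3.14, 0.0, 1.569]
wrist_force: [1.5, -0.2, -0.1]
finger_gap: 25.5
grip_force: 0.0
```

Run:
```python
from h import *
t=grab("top","t3");s=grab("scene","s3");o=bot.get_obs();print(o["position"],o["tool_rot"])
f=lambda im,x,y,w,h,k:cv2.resize(im[y:y+h,x:x+w],None,fx=k,fy=k,interpolation=cv2.INTER_CUBIC)[:,:,::-1]
cv2.imwrite('pics/c3.png',np.hstack([f(t,390,190,80,110,4.8),f(s,155,210,80,110,4.8)]))
```

```text
[624.4904549   -8.6445128  220.05079812] [-3.14070743e+00  4.42998355e-05  1.56909043e+00]
```

View pics/c3.png

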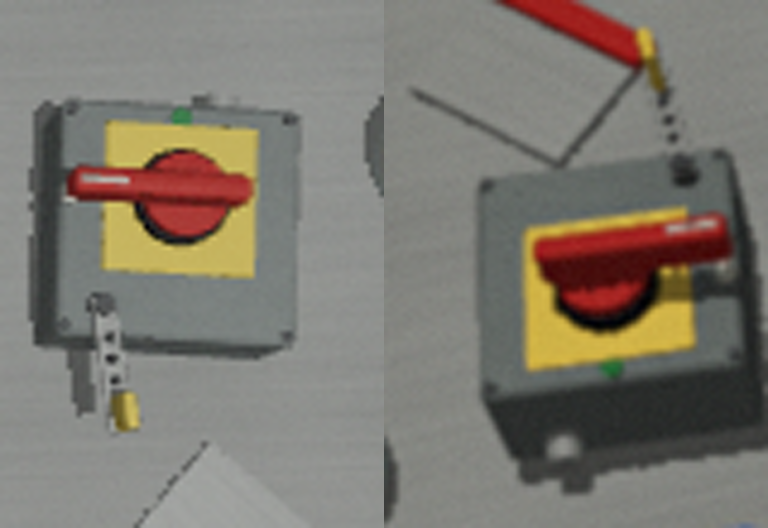

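The handle is off and the hasp is fully out. I'll descend over the tray bar.

>>> send_rows(targets=[[0.3,0.35,0,-4,0],[0.3,0,0,-4,0],[0.3,0,0,-2,0],[0.3,0,0,-1.5,0],[0.3,0,0,-1.5,0],[0.3,0,0,-1,0],[0.3,0,0,0,0]])

```text
time: 13.9
position: [628.3, -8.0, 79.4]
tool_rot: [-3.14, -0.0, 1.571]
wrist_force: [-0.2, -0.1, -0.3]
finger_gap: 25.7
grip_force: 0.0
```

>>> send_rows(targets=[[0.2,0,0,0,0],[0.2,0,0,0,0],[0.2,-1,0,0,0],[0.2,-1.5,0,0,0],[0.2,-1.5,0,0,0],[0.2,-1.5,0,0,0],[0.2,-1.5,0,0,0],[0.2,-1.5,0,0,0],[0.2,-1,0,0,0],[0.2,0,0,0,0]])

```text
time: 14.9
position: [532.1, -7.8, 80.6]
tool_rot: [-3.14, -0.0, 1.571]
wrist_force: [-0.5, 0.2, -0.9]
finger_gap: 17.1
grip_force: 0.0
```

>>> send_rows(targets=[[0.2,-0.5,0,0,0],[0.2,-0.5,0,0,0],[0.2,-0.3,0,0,0],[0.2,-0.2,0,0,0],[0.2,0,0,0,0]])

```text
time: 15.4
position: [518.6, -7.8, 80.3]
tool_rot: [-3.141, -0.0, 1.571]
wrist_force: [0.5, -0.1, 0.9]
finger_gap: 17.1
grip_force: 0.5
```

>>> send_rows(targets=[[0.2,-0.3,0,0,0],[0.2,-0.3,0,0,0],[0.2,0,0,0,0]])

```text
time: 15.7
position: [513.5, -7.9, 80.4]
tool_rot: [3.14, 0.0, 1.571]
wrist_force: [5.4, -0.0, -2.2]
finger_gap: 17.1
grip_force: 2.3
```

>>> send_rows(targets=[[0.2,-0.3,0,0,0],[0.2,0,0,0,0]])

```text
time: 15.9
position: [513.2, -7.9, 80.9]
tool_rot: [3.134, 0.0, 1.571]
wrist_force: [12.8, 1.3, -6.8]
finger_gap: 16.8
grip_force: 6.0
```

>>> send_rows(targets=[[0.2,-0.2,0,0,0],[0.2,0,0,0,0]])

```text
time: 16.1
position: [513.1, -8.0, 81.2]
tool_rot: [3.13, 0.0, 1.571]
wrist_force: [15.5, 0.9, -10.6]
finger_gap: 17.1
grip_force: 8.3
```

The force now climbs with no further motion, so the tray is at its stop. I'll back off, lift clear and check.

>>> send_rows(targets=[[0.2,0.4,0,0,0],[0.25,0.35,0,0,0],[0.3,0,0,0,0],[0.3,0,0,0,0],[0.3,0,0,2,0],[0.3,0,0,3,0],[0.3,0,0,5,0],[0.3,-2,3.5,2.5,0],[0.3,-3,4,0,0],[0.3,-3,4,0,0]])

```text
time: 17.1
position: [434.3, 107.8, 206.2]
tool_rot: [3.14, -0.0, 1.569]
wrist_force: [-0.6, 0.7, -0.2]
finger_gap: 26.3
grip_force: 0.0
```

>>> send_rows(targets=[[0.3,-3,4,0,0],[0.3,-3,4,0,0],[0.3,-2,4.5,0,0],[0.3,-2,4.5,0,0],[0.3,0,4.5,0,0],[0.3,0,4.5,0,0],[0.3,0,0,0,0],[0.3,0,0,0,0]])

```text
time: 17.9
position: [334.3, 367.1, 204.7]
tool_rot: [-3.14, 0.002, 1.573]
wrist_force: [-0.0, -0.2, -0.6]
finger_gap: 25.6
grip_force: 0.0
```

Run:
```python
from h import *
grab("top","t4");print(bot.get_obs()["position"])
```

```text
[334.40504427 366.1730236  204.67890809]
```

View pics/t4.png

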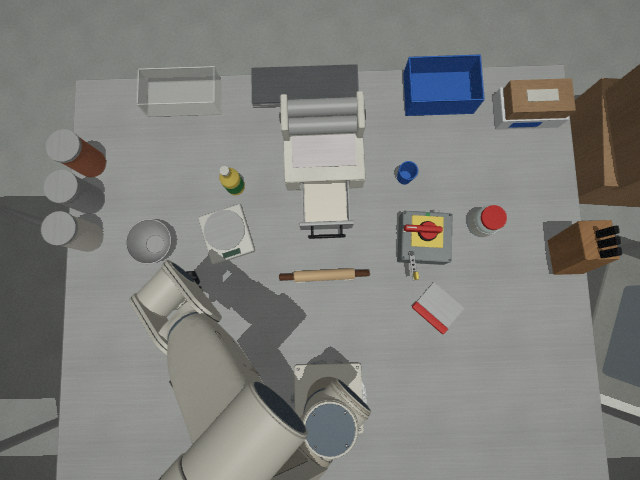

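The tray is out, with its bar now at about (326,232). The handle is off, the hasp is out, and everything else stands where it was.

```bash
python3 -c "
from station import bot
print(bot.close_job())"
```

```text
the job is handed in; nothing more can be done
None
```

The isolator was turned off, then the hasp swung out, then the tray pulled out, each to its stop; nothing else on the bench appears to have moved, and the job was handed in at about 18 s.

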